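# Put the gourd lathe into third gear

## Robot

A 7-joint arm with a two-finger parallel gripper is mounted at the origin on the work surface. World frame = base frame: x ahead of the robot, y to its left, z up, the work surface at z = 0. Lengths are in m, angles in rad, forces in N, time in s.
With the tool pointing down it reaches from about 0.425 to 0.875 m from the base axis. Payload 4.7 kg.
Tool frame: the origin (TCP) lies on the centre line of the jaws, within the pads' length; the fingertips stand 14 mm ahead of it and the grasp point (between the pads) lies 5 mm behind it; z points along the fingers, y is the direction in which the jaws open and shut (so a half turn about z gives the same grasp; the last joint's range is limited). The gripper opens to 87 mm and grips with 3 to 60 N. Pads are 19 mm wide; open, the fingers measure 117 mm over their backs; the gripper's body (75 mm by 190 mm) begins 51 mm behind the grasp point.
Start: joints at [1.119, 0.321, -0.07, 1.45, 0.023, 1.371, -0.057], TCP at [0.292, -0.581, 0.237] pointing down, gripper open.
Joint ranges: [-2.86, 2.86], [-0.3, 2.09], [-1.38, 1.24], [0.06, 2.45], [-1.56, 4.7], [0.09, 2.05], [-2.69, 2.69]. Speed limits (rad/s): [2.57, 2.57, 3.14, 3.14, 3.14, 3.14, 3.14].

## Interface

Orientations are given as a rotation vector (axis times angle).
In Python, from bench import ctrl, optics, models gives the robot as it stands. The module is installed in compiled form; this text tells all that it offers.
- The arm moves only by the tool arm_command, never from a script. Its argument "motion" is a list of rows, each a list of 3 entries, a list of its own where there are three numbers: the shift along the tool's x, y, z in mm, then the turn, a rotation vector about the tool's x, y, z in degrees, then the closure, from 0 (fully open) to 1 (shut). In form: [[[x, y, z], [ax, ay, az], claw], ...]. A call has 1 to 8 rows; each row shifts and turns the commanded pose from where the row before left it, along the tool's axes as they then stand; what a row does not reach is not made up. A row lasts 1/12 s, in which the tool goes at most 41.7 mm and 7.16 degrees, less where a joint would pass 70% of its speed; a pose out of reach is approached as far as the arm can. A call with a gripper value outside its range is refused whole. The fingers move at their own pace and stop on an object; "force" is the grip in N (left out, the last holds). Time passes only in rows, so rows that do not move let the fingers close. It gives the time, the measured TCP pose, the force and the opening at its end, in the units of the state.
- ctrl.get_state(): the state, without advancing time (a new reading comes with each control period).
- optics.get_image(name): name is "scene" or "side" or "wrist"; returns (picture, depth): 480x640x3 uint8, blue, green, red; 480x640 float32, m along the optical axis (not along the pixel's ray), 0 where there is no reading.
- optics.camera_model(name): a dict with "fovy" (degrees; the focal length in pixels is half the picture's height over the tangent of half this angle, whatever the lens; pixels are square), "cx", "cy" (the principal point, pixels), "rvec" (rotation vector, rad) and "tvec" (3), from world to camera coordinates, as OpenCV has them; the wrist camera has in their place "mount" (4x4, takes a point from camera to tool coordinates, whose origin is the TCP and whose axes are the flange's). Camera axes: x right, y down, z forward; pixel columns grow to the right and rows downward; lengths in m; the calibration is good to about 2 mm. A picture is of the moment at which its call begins: read the wrist's pose just before it. camera_model takes no time and is no camera call.
- ctrl.close_job(): hands the job in, once; it reports no verdict.
Trained networks look in the newest picture that a camera, given by its name, has taken for a name from the list of things; names that differ only in an ending like _2 or _b are one class to them, and where a whole thing is asked for, a point or a joint stands for the part that bears it (a point fixed in the world has none). Each returns a list of dicts, best first, with "conf" (0 to 1); they miss things now and then, are a little off and sometimes report something else, mostly with a low value. They report only what shows in the picture. A call takes as long as a camera call.
- models.search_frame(camera, target): "location" ([x, y, z] in m, in the coordinates of the camera as it stood for that picture, good to about 4 mm: the middle of the surface that is visible of it).
- models.silhouettes(camera, target): "pixels" (480x640 bool, what is visible of it).
The state is a dict: "time": time; "joint_positions": joint angles; "qd": joint speeds; "joint_torque": joint torques, N m; "position": TCP position; "tool_rot": TCP orientation; "ft_force": force on the tool from outside, world axes, zero at the start; "torque": the same for the moment, N m; "grip_width": opening from 0.0 (shut) to 1.0 (fully open).
Only numpy, scipy, OpenCV 4.12 (cv2) and the standard library are available. Lean on these libraries where they do the work, as an engineer would, in place of code of your own. Each camera call takes 0.05 s, during which the arm holds its last target.

## Task

Put the bench lathe into third gear: with your fingertips push its gear lever, which stands somewhere in the left-hand side of the H-shaped gate, across to the right and then forward, away from the robot, fully home in the third slot (the far right one). Only push the knob, never pull it up, leave the gourd, tin and bowl where they stand, and leave the lever standing free in its slot.

Things in the scene. Friction and masses are not known exactly. Their poses are not given: they have to be found in the camera images.
- gate (a point): Centre of the top of the steel H-gate plate (109 x 104 mm), 135 mm above the bench. x axis: forward (away from the robot), y: left, z up. The H: a left and a right slot run fore and aft, joined at the middle by one cross channel. Slot ends: first far left, second near left, third far right, fourth near right. The lever's pivot lies 115 mm straight below this point.
- lathe: Fixed green bench lathe; origin on the bench, under the gate's centre; x forward, y left. Headstock box 220 (x) x 200 (y) mm, top at 125 mm, on a 240 x 220 mm foot. Its bed runs 430 mm to the right (-y) with a gourd cup in the chuck and a tailstock, nothing there above 130 mm.
- knob (a point): Centre of the lever's black ball knob, 42 mm across, with a collar 22 mm across, 12 mm high under it. It sits on a 12 mm steel stick that leans about its pivot, 210 mm from the knob's centre; upright, the centre is 230 mm above the bench. The knob can be pulled 15 mm up the stick against a spring of 9 to 13 N (a declutch not wanted here).
- across (a joint): Sideways lean of the lever, rad: -0.20 fully left (left slot), +0.20 fully right (right slot), 0 middle; 0.2 rad moves the knob about 42 mm. The lever can leave the cross channel forward or back only when leaning at least about 0.165 to a side. It stays where it is left (friction, about 2 N at the knob).
- foreaft (a joint): Fore-and-aft lean of the lever, rad: +0.24 fully forward (against the stop), -0.24 fully back, 0 in the cross channel; 0.24 rad moves the knob about 50 mm. The lever can cross sideways only within about +-0.045. At the start it is anywhere from slot one to slot two. It stays where it is left (friction, about 2 N at the knob).
- knoblift (a joint): How far the knob is pulled up the stick, m: 0 = down (start), 0.015 = fully up.
- gourd_mid (a point): Middle of a loose small bottle gourd, 64 mm across and 106 mm high, standing on the bench to the left of the headstock. Bystander.
- tin_mid (a point): Middle of a loose metal tin, 42 mm across and 42 mm high, standing on top of the headstock at its near left corner. Bystander.
- bowl_mid (a point): Middle of a loose brown bowl, 110 mm across and 50 mm high, standing on the bench to the left of the headstock, farther off than the gourd. Bystander.

How it is judged:
On the way:
1. the lever has been pushed across to the right-hand end of the cross channel (value of joint across above 0.15 rad and value of joint foreaft between -0.1 and 0.1 rad).
At the end, for the whole second after the job is handed in: The lever stands in the third (far right) slot: leaning right by more than 0.15 rad and forward by more than 0.205 rad (stop at 0.24, so within about 7 mm of home at the knob), at rest, with the knob down (within 3 mm) (value of joint across above 0.15 rad and value of joint foreaft above 0.205 rad and velocity of joint foreaft between -0.02 and 0.02 rad/s and value of joint knoblift below 0.003 m); the robot touches nothing.
It fails at once if the knob is pulled up more than 6 mm (value of joint knoblift above 0.006 m).
It fails at once if the gourd, the tin or the bowl is shifted or lifted by more than 20 mm (distance of any of gourd_mid, tin_mid, bowl_mid from where it was at the start of the episode above 0.02 m).
It also fails if it takes over 50 s, if anything falls off the work surface, if the arm or the gripper's body presses on something with over 40 N, if the wrist force passes 120 N, or if a joint passes its speed limit or range.

## Working session

There is one attempt and no reset: what is moved stays moved. The work goes in short steps, Python scripts to look and compute and a tool call to move; the robot and the scene stay as the last step left them, time stands still between calls to the robot, and variables do not carry over. Pictures are saved under pics/ and viewed, and the job is handed in when it is done.

Besides the shell and the picture viewer there is one more tool, called after ">>>" in YAML: its name, and indented under it one key for each argument. arm_command: Moves the arm, as the interface text tells. Its arguments: {"type":"object","properties":{"motion":{"type":"array","items":{"type":"array"}},"force":{"type":"number"}},"required":["motion"]}

```bash
mkdir -p pics
cat > h.py <<'E'
import numpy as np,cv2
from scipy.spatial.transform import Rotation as R
from bench import ctrl,optics,models
def cam(name):
    m=optics.camera_model(name); f=240/np.tan(np.radians(m['fovy'])/2)
    K=np.array([[f,0,m['cx']],[0,f,m['cy']],[0,0,1]])
    if 'rvec' in m:
        Rm=R.from_rotvec(np.ravel(m['rvec'])).as_matrix(); t=np.ravel(m['tvec'])
        return K,Rm.T,-Rm.T@t
    s=ctrl.get_state(); Rt=R.from_rotvec(s['tool_rot']).as_matrix(); M=np.array(m['mount'])
    return K,Rt@M[:3,:3],Rt@M[:3,3]+np.array(s['position'])
def proj(C,p):
    K,Rw,c=C; q=K@(Rw.T@(np.array(p)-c)); return q[:2]/q[2]
E
python3 - <<'E'
from h import *
s=ctrl.get_state(); print({k:np.round(v,3) for k,v in s.items()})
for n in ['scene','side','wrist']:
    C=cam(n); im,d=optics.get_image(n); cv2.imwrite(f'pics/{n}0.png',im); print(n,C[0][0,0],C[2],{k:v for k,v in optics.camera_model(n).items() if k not in('mount',)})
    if n=='wrist': continue
    for t in ['knob','lathe','tin_mid','gourd_mid','bowl_mid']:
        for r in models.search_frame(n,t)[:2]:
            print(n,t,round(r['conf'],2),np.round(C[1]@np.array(r['location'])+C[2],4), np.round(proj(C,C[1]@np.array(r['location'])+C[2])))
E
```

```text
{'time': np.float64(0.0), 'joint_positions': array([ 1.119,  0.322, -0.07 ,  1.452,  0.023,  1.371, -0.057]), 'qd': array([ 0.001, -0.   , -0.001,  0.002,  0.001, -0.   , -0.002]), 'joint_torque': array([-0.0000e+00, -4.9129e+01, -4.0400e-01, -3.1253e+01, -6.4000e-02,
        4.4000e-02,  0.0000e+00]), 'position': array([ 0.292, -0.58 ,  0.235]), 'tool_rot': array([-3.055e+00, -7.250e-01,  1.000e-03]), 'ft_force': array([ 0.357, -0.429,  0.093]), 'torque': array([ 0.009,  0.037, -0.016]), 'grip_width': np.float64(0.997)}
scene 527.7502704037255 [ 0.9039091  -0.10896988  0.77051673] {'fovy': 48.908334878500696, 'cx': 324.4188475368107, 'cy': 230.1231097907054, 'rvec': array([ 2.34027819,  1.08298966, -0.31430325]), 'tvec': array([-0.5154016 , -0.20024378,  1.05682815])}
scene knob 0.68 [0.5466 0.0419 0.2333] [223. 225.]
scene lathe 0.57 [ 0.5194 -0.0614  0.1187] [161. 300.]
scene tin_mid 0.75 [0.45   0.0998 0.1638] [225. 189.]
scene gourd_mid 0.74 [0.5014 0.1914 0.0464] [298. 224.]
scene bowl_mid 0.9 [0.6593 0.1905 0.0208] [361. 296.]
side 466.98418133825385 [0.8330239  0.62845374 0.58929696] {'fovy': 54.400529983598325, 'cx': 318.141804321519, 'cy': 243.97175989093742, 'rvec': array([ 0.62741102,  2.57641541, -1.22866109]), 'tvec': array([ 0.43700031, -0.12807031,  1.10850465])}
side knob 0.84 [0.5494 0.0557 0.2291] [305. 166.]
side lathe 0.63 [0.52   0.0627 0.1084] [322. 226.]
side tin_mid 0.6 [0.4507 0.1118 0.1545] [374. 208.]
side gourd_mid 0.56 [0.5013 0.2163 0.0511] [378. 304.]
side bowl_mid 0.94 [0.6646 0.1606 0.0243] [270. 327.]
wrist 340.492480501196 [ 0.35686059 -0.55041787  0.38683426] {'fovy': 70.35706178770135, 'cx': 320.22916330717504, 'cy': 238.64140267887151}
```

View pics/scene0.png

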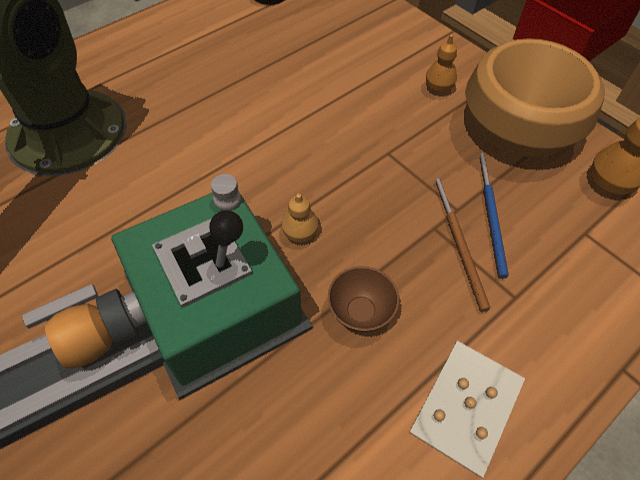

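View pics/side0.png

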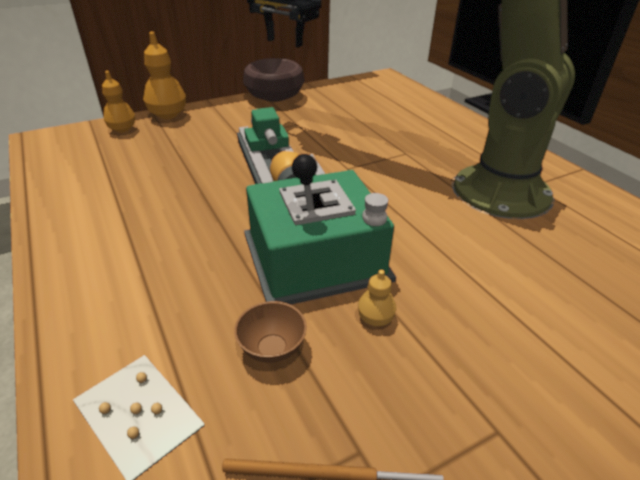

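The scene view shows the knob at about (225,227), with the gate plate around (203,260) and the tin at (225,190). In the side view the knob is at (305,168). Next I'll measure the gate's yaw and the knob.

Run:
```python
from h import *
rays=[]
for n in ['scene','side']:
    C=cam(n); im,d=optics.get_image(n)
    v,u=np.mgrid[:480,:640]
    pc=np.stack([(u-C[0][0,2])*d/C[0][0,0],(v-C[0][1,2])*d/C[0][0,0],d],-1)
    P=pc@C[1].T+C[2]; P[d==0]=-9
    hsv=cv2.cvtColor(im,cv2.COLOR_BGR2HSV)
    reg=(abs(P[...,0]-.54)<.25)&(abs(P[...,1]-.0)<.25)
    green=reg&(hsv[...,0]>50)&(hsv[...,0]<90)&(hsv[...,1]>80)&(abs(P[...,2]-.125)<.006)
    print(n,'green z',np.median(P[green][:,2]))
    plate=reg&(hsv[...,1]<60)&(hsv[...,2]>90)&(abs(P[...,2]-.135)<.006)
    plate=cv2.morphologyEx(plate.astype(np.uint8),cv2.MORPH_OPEN,np.ones((2,2)))
    nn,lab,st,_=cv2.connectedComponentsWithStats(plate); k=1+np.argmax(st[1:,4]); pm=lab==k
    for nm,m in [('green',green),('plate',pm)]:
        zz=.125 if nm=='green' else .135
        # ray-plane intersect
        uv=np.argwhere(m)[:,::-1].astype(float)
        r=np.c_[(uv-C[0][:2,2])/C[0][0,0],np.ones(len(uv))]@C[1].T
        q=C[2]+r*((zz-C[2][2])/r[:,2])[:,None]
        print(n,nm,m.sum(),cv2.minAreaRect((q[:,:2]*1000).astype(np.float32)), np.median(P[m][:,2]))
    s=models.silhouettes(n,'knob')
    for a in s[:2]:
        m=a['pixels']; uv=np.argwhere(m)[:,::-1]; print(n,'knob',a['conf'],m.sum(),uv.mean(0),uv.min(0),uv.max(0))
    dark=reg&(P[...,2]>.19)&(hsv[...,2]<70)
    uv=np.argwhere(dark)[:,::-1]; (c,rr)=cv2.minEnclosingCircle(uv.astype(np.float32)); print('dark',uv.mean(0),c,rr)
    top=uv
    big=cv2.resize(im[120:320,100:400] if n=='scene' else im[120:320,200:500],None,fx=2.6,fy=2.6); cv2.imwrite(f'pics/{n}z.png',big)
```

```text
scene green z 0.12427169955913359
scene green 12414 ((510.4812316894531, 13.077362060546875), (197.1116180419922, 219.4653778076172), 79.84259796142578) 0.12427169955913359
scene plate 2714 ((509.16864013671875, 14.38797378540039), (103.67726135253906, 108.33416748046875), 79.8287124633789) 0.13436314291251034
scene knob 0.85 916 [225.94650655 227.48362445] [209 211] [242 246]
scene knob 0.57 3585 [362.7679219 298.8083682] [328 267] [398 332]
dark [225.82796892 227.46503885] (225.67283630371094, 228.29013061523438) 17.91053009033203
side green z 0.12444199429090175
side green 4613 ((512.4112548828125, 20.78563690185547), (203.55453491210938, 214.59866333007812), 79.79044342041016) 0.12444199429090175
side plate 1595 ((508.9402160644531, 21.46204376220703), (109.41478729248047, 110.64511108398438), 79.92735290527344) 0.13437145185540977
side knob 0.63 605 [305.12892562 167.38347107] [293 153] [317 184]
dark [304.25794393 168.60747664] (304.5, 169.5) 15.182326316833496
```

```bash
ls pics
```

```text
scene0.png
scenez.png
side0.png
sidez.png
wrist0.png
```

Run:
```python
from h import *
A=[];b=[]
px={'scene':(225.9,227.),'side':(305.1,167.3)}
for n,p in px.items():
    C=cam(n); r=C[1]@np.array([(p[0]-C[0][0,2])/C[0][0,0],(p[1]-C[0][1,2])/C[0][0,0],1]); r/=np.linalg.norm(r)
    M=np.eye(3)-np.outer(r,r); A.append(M); b.append(M@C[2])
X=np.linalg.lstsq(np.vstack(A),np.hstack(b),rcond=None)[0]
print(X,[proj(cam(n),X) for n in px])
th=np.radians(-10.1); F=np.array([np.cos(th),np.sin(th)]);L=np.array([-np.sin(th),np.cos(th)])
for g in [(.509,.0144),(.509,.0215),(.5095,.017)]:
    e=X[:2]-g; print(g,'fwd',e@F,'left',e@L, 'lean f',(e@F)/.21,'l',(e@L)/.21)
```

```text
[0.54422085 0.04601696 0.22165546] [array([226.0425194 , 227.24497142]), array([305.27151033, 167.15379166])]
(0.509, 0.0144) fwd 0.029130478248915286 left 0.037303565442755676 lean f 0.1387165630900728 l 0.1776360259178842
(0.509, 0.0215) fwd 0.030375582004168396 left 0.030313592864937174 lean f 0.14464562859127808 l 0.14435044221398655
(0.5095, 0.017) fwd 0.029094180146767283 left 0.03465617381177615 lean f 0.1385437149846061 l 0.16502939910369596
```

View pics/scenez.png

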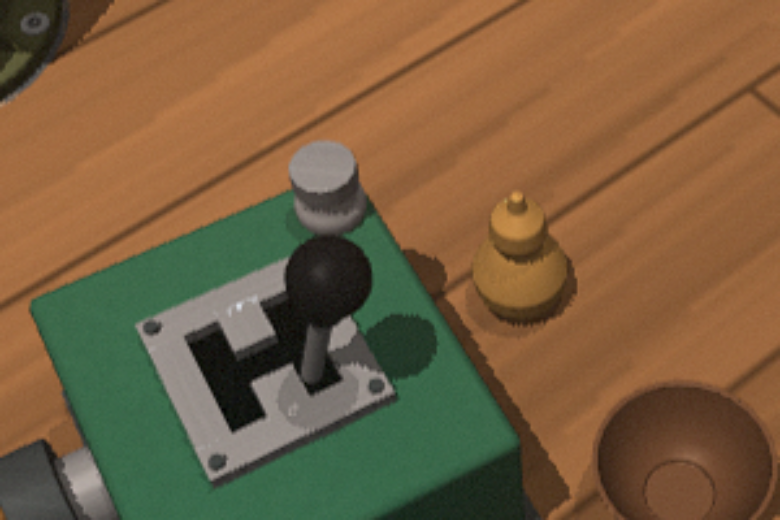

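View pics/sidez.png

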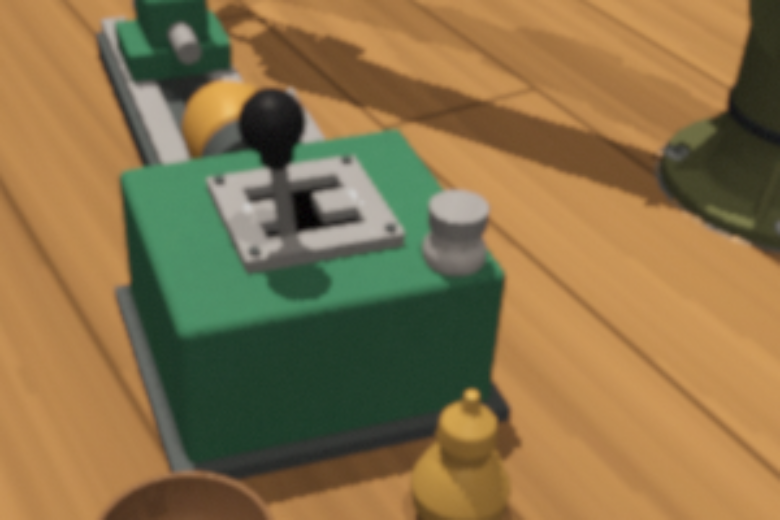

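Both views agree. The lathe yaw is -10.1°, and the lever leans about 0.14 rad forward in the left slot, so it is in slot one. I'll do this in three pushes with closed fingers: back, right, then forward. First I lift, close the gripper and line the tool up with the lathe.

>>> arm_command:
  motion:
    - [[0, 0, -10], [0, 0, 4.6], 1]
    - [[0, 0, -10], [0, 0, 4.6], 1]
    - [[0, 0, -10], [0, 0, 4.6], 1]
    - [[0, 0, -10], [0, 0, 4.6], 1]
    - [[0, 0, -10], [0, 0, 4.6], 1]
    - [[0, 0, -10], [0, 0, 4.6], 1]
    - [[0, 0, 0], [0, 0, 4.6], 1]
    - [[0, 0, 0], [0, 0, 4.6], 1]
  force: 10

```text
time: 1.52
position: [0.2921, -0.5811, 0.2977]
tool_rot: [3.127, -0.283, 0.002]
ft_force: [-0.2, 0.1, -0.2]
grip_width: 0.476
```

```bash
cat >> h.py <<'E'
th=np.radians(-10.1); F=np.array([np.cos(th),np.sin(th)]);L=np.array([-np.sin(th),np.cos(th)]);G=np.array([.509,.0144])
def st():
    s=ctrl.get_state(); Rt=R.from_rotvec(s['tool_rot']).as_matrix(); e=np.array(s['position'])[:2]-G
    print('t',round(float(s['time']),2),'TCP fwd,left,z mm',np.round([e@F*1000,e@L*1000,s['position'][2]*1000],1),'heading',np.degrees(np.arctan2(Rt[1,0],Rt[0,0])).round(1),'zax',Rt[:,2].round(3),'force fwd,left,up',np.round([s['ft_force'][:2]@F,s['ft_force'][:2]@L,s['ft_force'][2]],1),'grip',s['grip_width'])
    return s,Rt
def to(f,l,z):
    s,Rt=st(); p=np.r_[G+(f*F+l*L)/1000,z/1000]; print('tool delta mm',(Rt.T@(p-np.array(s['position']))*1000).round(1))
E
python3 -c "
from h import *
to(77,39,295)"
```

```text
t 1.52 TCP fwd,left,z mm [-109.1 -624.3  297.7] heading -10.3 zax [ 0.001 -0.002 -1.   ] force fwd,left,up [-0.3  0.  -0.2] grip 0.4759082100364028
tool delta mm [ 183.3 -664.1    1.9]
```

>>> arm_command:
  motion:
    - [[11, -39, 0], [0, 0, 0], 1]
    - [[11, -39, 0], [0, 0, 0], 1]
    - [[11, -39, 0], [0, 0, 0], 1]
    - [[11, -39, 0], [0, 0, 0], 1]
    - [[11, -39, 0], [0, 0, 0], 1]
    - [[11, -39, 0], [0, 0, 0], 1]
    - [[11, -39, 0], [0, 0, 0], 1]
    - [[11, -39, 0], [0, 0, 0], 1]

```text
time: 2.18
position: [0.4338, -0.2872, 0.2969]
tool_rot: [3.129, -0.277, 0.001]
ft_force: [1.0, -0.6, -0.1]
grip_width: 0.01
```

>>> arm_command:
  motion:
    - [[11, -39, 0], [0, 0, 0], 1]
    - [[11, -39, 0], [0, 0, 0], 1]
    - [[11, -39, 0], [0, 0, 0], 1]
    - [[11, -39, 0], [0, 0, 0], 1]
    - [[11, -39, 0], [0, 0, 0], 1]
    - [[11, -39, 0], [0, 0, 0], 1]
    - [[11, -39, 0], [0, 0, 0], 1]
    - [[11, -39, 0], [0, 0, 0], 1]

```text
time: 2.85
position: [0.5753, 0.0044, 0.297]
tool_rot: [3.129, -0.277, 0.001]
ft_force: [0.3, -0.3, -0.1]
grip_width: 0.005
```

```bash
python3 -c "
from h import *
to(77,39,295)
for n in ['scene','wrist','side']:
    cv2.imwrite(f'pics/{n}1.png',optics.get_image(n)[0])"
```

```text
t 2.85 TCP fwd,left,z mm [ 67.    1.8 297. ] heading -10.1 zax [ 0.001 -0.    -1.   ] force fwd,left,up [ 0.3 -0.2 -0.1] grip 0.005127507817752084
tool delta mm [ 10.  -37.2   2. ]
```

View pics/wrist1.png

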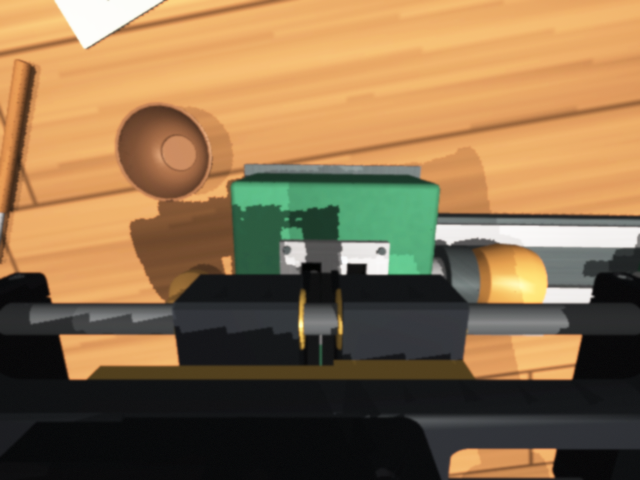

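View pics/side1.png

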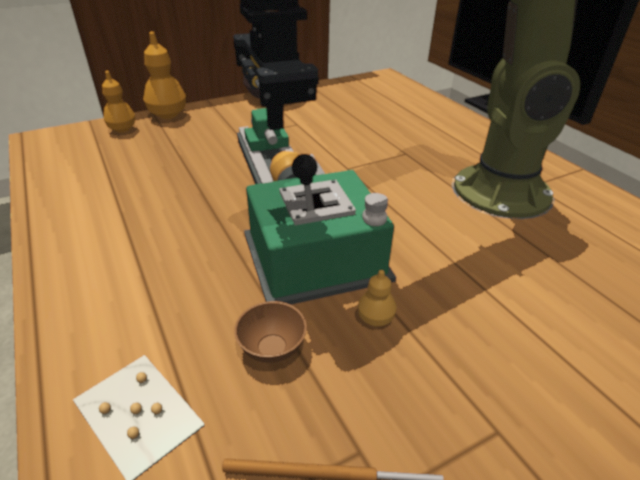

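```bash
python3 -c "
from h import *
s,_=st()
print(proj(cam('side'),np.array(s['position'])-[0,0,.014]),proj(cam('scene'),np.array(s['position'])-[0,0,.014]))"
```

```text
t 3.0 TCP fwd,left,z mm [ 66.4   4.7 296.4] heading -9.7 zax [-0.     0.002 -1.   ] force fwd,left,up [ 0.5 -1.2  0.3] grip 0.0063559688836244575
[275.68729436 125.28866416] [205.39419627 232.50761408]
```

View pics/scene1.png

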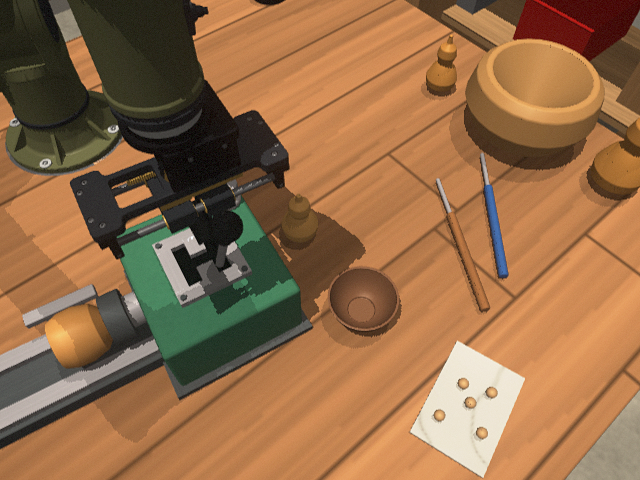

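Tool position checks out in both pictures: the tip is at about (275,125) in the side view. Next I move in front of the knob and lower.

>>> arm_command:
  motion:
    - [[7, -18, 0], [0, 0, 0], 1]
    - [[6, -17, 0], [0, 0, 0], 1]
    - [[0, 0, 0], [0, 0, 0], 1]
    - [[0, 0, 24], [0, 0, 0], 1]
    - [[0, 0, 24], [0, 0, 0], 1]
    - [[0, 0, 24], [0, 0, 0], 1]
    - [[0, 0, 0], [0, 0, 0], 1]
    - [[0, 0, 0], [0, 0, 0], 1]

```text
time: 3.67
position: [0.5927, 0.0329, 0.2238]
tool_rot: [3.128, -0.28, -0.004]
ft_force: [0.1, -0.1, 1.4]
grip_width: 0.009
```

```bash
python3 -c "
from h import *
st()
for n in ['side']:
    cv2.imwrite(f'pics/{n}2.png',cv2.resize(optics.get_image(n)[0][80:280,180:480],None,fx=2.6,fy=2.6))"
```

```text
t 3.67 TCP fwd,left,z mm [ 79.2  32.9 223.8] heading -10.2 zax [-0.003 -0.001 -1.   ] force fwd,left,up [ 0.1 -0.1  1.4] grip 0.008579255705632555
```

View pics/side2.png

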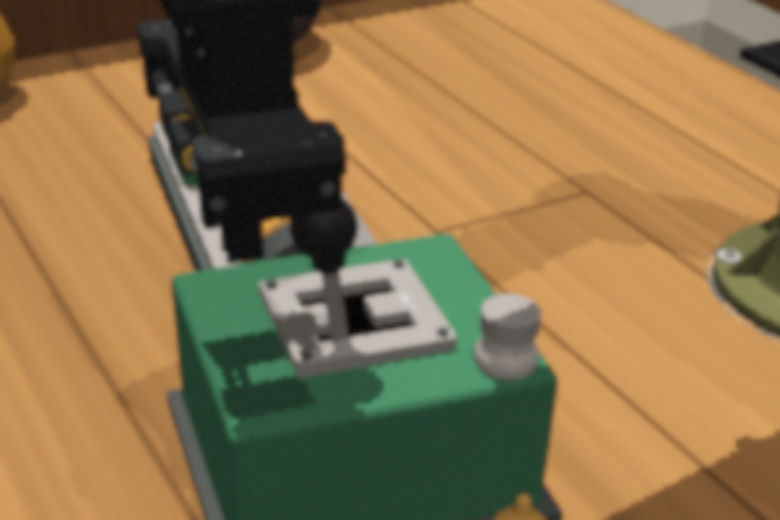

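The fingers stand ahead of the knob with a clear gap. Now I push back toward the robot.

>>> arm_command:
  motion:
    - [[-6, -3, 0], [0, 0, 0], 1]
    - [[-6, -3, 0], [0, 0, 0], 1]
    - [[-6, 0, 0], [0, 0, 0], 1]
    - [[-6, 0, 0], [0, 0, 0], 1]
    - [[-6, 0, 0], [0, 0, 0], 1]
    - [[-6, 0, 0], [0, 0, 0], 1]
    - [[-6, 0, 0], [0, 0, 0], 1]
    - [[0, 0, 0], [0, 0, 0], 1]

```text
time: 4.38
position: [0.5524, 0.0482, 0.2249]
tool_rot: [3.129, -0.276, 0.0]
ft_force: [2.3, -0.0, 0.3]
grip_width: 0.007
```

```bash
cat >> h.py <<'E'
def knob(tag):
    A=[];b=[];
    for n in ['scene','side']:
        C=cam(n); im,d=optics.get_image(n); cv2.imwrite(f'pics/{n}_{tag}.png',cv2.resize(im[80:320,100:400] if n=='scene' else im[80:280,180:480],None,fx=2.4,fy=2.4))
        rs=models.silhouettes(n,'knob')
        for a in rs[:1]:
            m=a['pixels']; uv=np.argwhere(m)[:,::-1]; p=uv.mean(0); print(n,'conf',round(a['conf'],2),m.sum(),p.round(1),uv.min(0),uv.max(0))
            r=C[1]@np.array([(p[0]-C[0][0,2])/C[0][0,0],(p[1]-C[0][1,2])/C[0][0,0],1])
            X=C[2]+r*(.225-C[2][2])/r[2]; e=X[:2]-G; print('  at z=.225 fwd,left',e@F*1000,e@L*1000)
            r/=np.linalg.norm(r); M=np.eye(3)-np.outer(r,r); A.append(M); b.append(M@C[2])
    if len(A)==2:
        X=np.linalg.lstsq(np.vstack(A),np.hstack(b),rcond=None)[0]; e=X[:2]-G; print('KNOB fwd,left,z',np.round([e@F*1000,e@L*1000,X[2]*1000],1))
E
python3 -c "
from h import *
st();knob('3')"
```

```text
t 4.38 TCP fwd,left,z mm [ 36.7  40.9 224.9] heading -10.1 zax [ 0.    -0.001 -1.   ] force fwd,left,up [2.3 0.4 0.3] grip 0.007153591129887015
```

View pics/side_3.png

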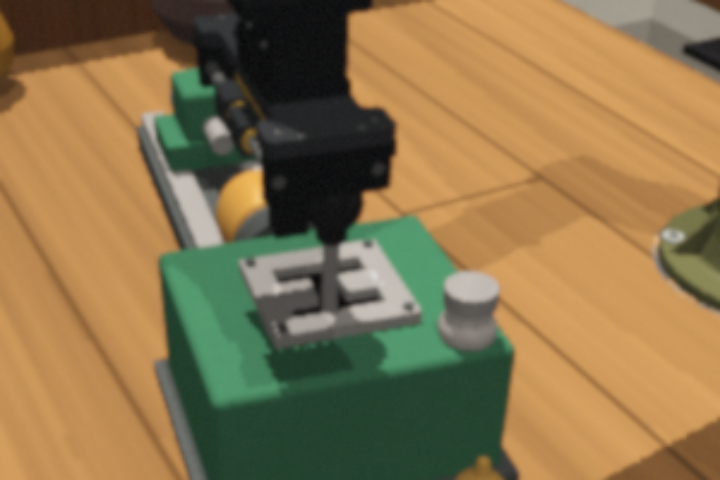

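View pics/scene_3.png

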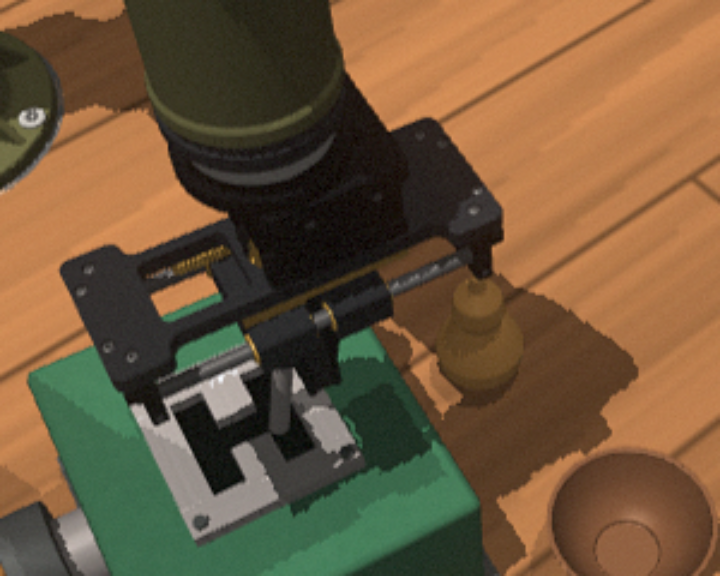

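>>> arm_command:
  motion:
    - [[-5, 0, 0], [0, 0, 0], 1]
    - [[0, 0, 0], [0, 0, 0], 1]
    - [[8, 0, 0], [0, 0, 0], 1]
    - [[12, -10, 0], [0, 0, 0], 1]
    - [[0, -30, 0], [0, 0, 0], 1]
    - [[0, -30, 0], [0, 0, 0], 1]
    - [[0, 0, 0], [0, 0, 0], 1]

```text
time: 5.17
position: [0.58, 0.1222, 0.2241]
tool_rot: [-3.125, 0.263, 0.003]
ft_force: [-0.7, 0.8, -0.0]
grip_width: 0.007
```

```bash
python3 -c "
from h import *
st();knob('4')"
```

```text
t 5.17 TCP fwd,left,z mm [ 51.  118.6 224.1] heading -9.6 zax [-0.001  0.006 -1.   ] force fwd,left,up [-0.8  0.7 -0. ] grip 0.007311236749042921
scene conf 0.55 448 [211.9 216.7] [202 199] [225 231]
  at z=.225 fwd,left 7.732652390049994 28.085956519658538
```

View pics/side_4.png

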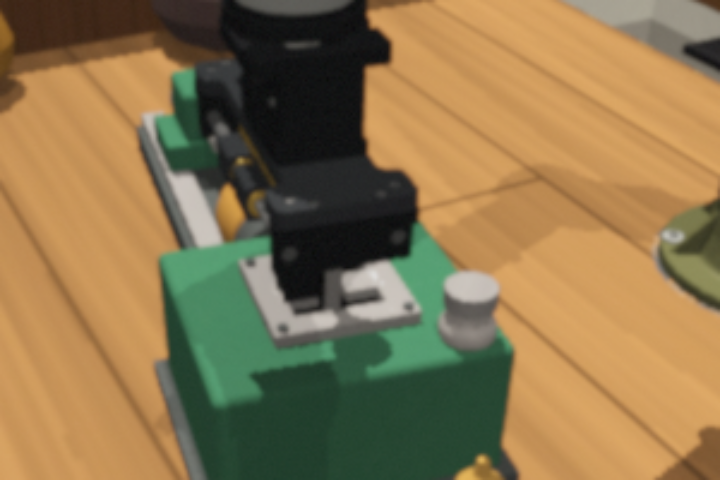

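View pics/scene_4.png

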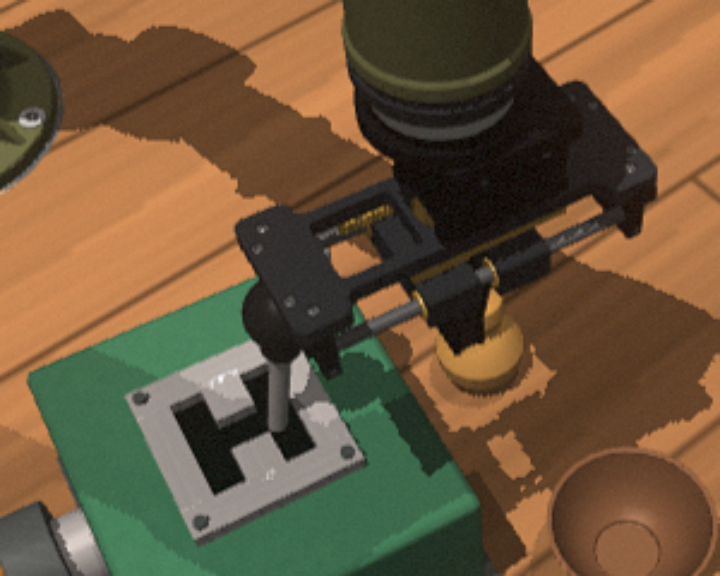

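```bash
python3 -c "
from h import *
C=cam('scene')
for p,z in [((213.5,215.5),.226),((226,227),.2225),((215.4,257.5),.135),((215.4,257.5),.125)]:
    r=C[1]@np.array([(p[0]-C[0][0,2])/C[0][0,0],(p[1]-C[0][1,2])/C[0][0,0],1]); X=C[2]+r*(z-C[2][2])/r[2]; e=X[:2]-G; print(p,e@F*1000,e@L*1000)
st()"
```

```text
(213.5, 215.5) 7.814939495183928 30.391479055752125
(226, 227) 29.350493252711555 37.27494166635281
(215.4, 257.5) 8.386841524111325 17.181693323228895
(215.4, 257.5) 2.0606918633605664 18.273494951639528
t 5.37 TCP fwd,left,z mm [ 53.  109.9 223.9] heading -10.2 zax [-0.001 -0.001 -1.   ] force fwd,left,up [-0.3 -0.6  0.2] grip 0.001878359694733546
```

>>> arm_command:
  motion:
    - [[0, -30, -10], [0, 0, 0], 1]
    - [[0, -30, -10], [0, 0, 0], 1]
    - [[0, 0, 0], [0, 0, 0], 1]
    - [[0, 0, 0], [0, 0, 0], 1]

```text
time: 5.7
position: [0.5911, 0.1744, 0.245]
tool_rot: [-3.129, 0.274, -0.001]
ft_force: [0.3, -0.2, -0.7]
grip_width: 0.001
```

```bash
python3 -c "
from h import *
st();knob('5')"
```

```text
t 5.7 TCP fwd,left,z mm [ 52.8 171.9 245. ] heading -10.0 zax [ 0.001  0.001 -1.   ] force fwd,left,up [ 0.3 -0.2 -0.7] grip 0.0012176449158053087
scene conf 0.66 905 [217.3 211.7] [201 195] [233 231]
  at z=.225 fwd,left 3.9764377658400956 37.08933531552213
```

View pics/scene_5.png

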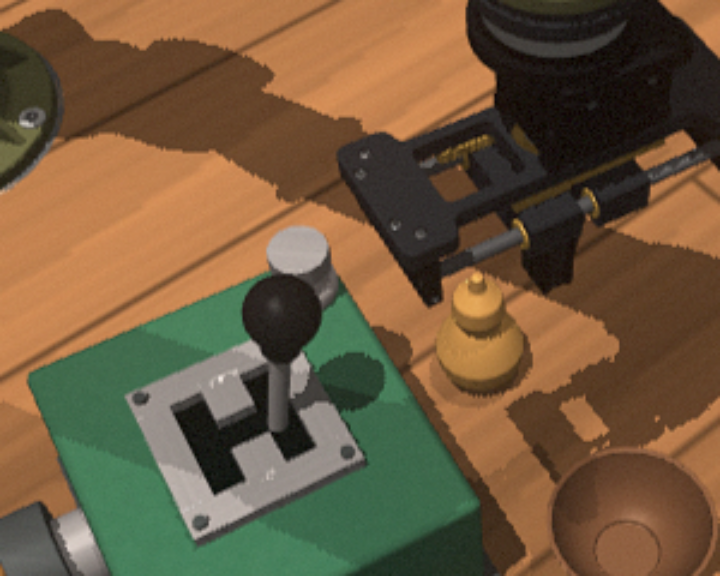

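View pics/side_5.png

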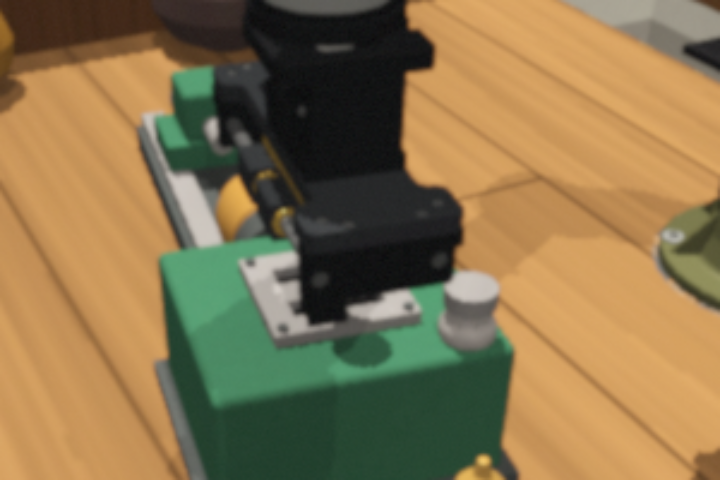

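Scene view: knob at (217,211), about 4 mm forward of centre and fully left, so it is inside the cross-channel window. I'll line up on its left and push right.

>>> arm_command:
  motion:
    - [[-25, 20, 0], [0, 0, 0], 1]
    - [[-25, 25, 0], [0, 0, 0], 1]
    - [[0, 22, 7], [0, 0, 0], 1]
    - [[0, 0, 14], [0, 0, 0], 1]
    - [[0, 0, 0], [0, 0, 0], 1]
    - [[0, 0, 0], [0, 0, 0], 1]

```text
time: 6.4
position: [0.5295, 0.1151, 0.2231]
tool_rot: [3.129, -0.28, -0.002]
ft_force: [-0.0, 0.1, -0.0]
grip_width: 0.005
```

```bash
python3 -c "
from h import *
st()"
```

```text
t 6.4 TCP fwd,left,z mm [  2.5 102.7 223.1] heading -10.2 zax [-0.001 -0.    -1.   ] force fwd,left,up [-0.   0.1 -0. ] grip 0.005439712657908032
```

>>> arm_command:
  motion:
    - [[0, 8, 0], [0, 0, 0], 1]
    - [[0, 8, 0], [0, 0, 0], 1]
    - [[0, 8, 0], [0, 0, 0], 1]
    - [[0, 8, 0], [0, 0, 0], 1]
    - [[0, 8, 0], [0, 0, 0], 1]
    - [[0, 8, 0], [0, 0, 0], 1]
    - [[0, 8, 0], [0, 0, 0], 1]
    - [[0, 0, 0], [0, 0, 0], 1]

```text
time: 7.07
position: [0.5203, 0.0592, 0.224]
tool_rot: [3.128, -0.28, 0.001]
ft_force: [1.1, 0.5, 2.6]
grip_width: 0.005
```

```bash
python3 -c "
from h import *
st();knob('6')"
```

```text
t 7.07 TCP fwd,left,z mm [  3.3  46.1 224. ] heading -10.2 zax [ 0.001 -0.001 -1.   ] force fwd,left,up [0.9 0.7 2.6] grip 0.004589941298596661
scene conf 0.92 714 [201.1 221.1] [184 208] [217 236]
  at z=.225 fwd,left 7.255224749203249 13.618829037987156
side conf 0.52 187 [309.4 156. ] [304 145] [314 170]
  at z=.225 fwd,left 14.096865079329847 10.178336597079571
KNOB fwd,left,z [ 13.   13.2 228.4]
```

View pics/scene_6.png

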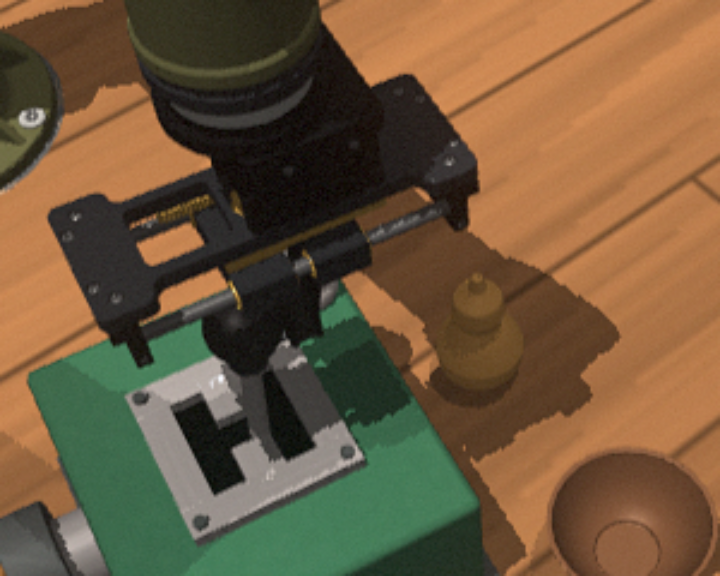

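The lever is crossing, and the forces are low. Continuing.

>>> arm_command:
  motion:
    - [[0, 8, 0], [0, 0, 0], 1]
    - [[0, 8, 0], [0, 0, 0], 1]
    - [[0, 8, 0], [0, 0, 0], 1]
    - [[0, 8, 0], [0, 0, 0], 1]
    - [[0, 8, 0], [0, 0, 0], 1]
    - [[0, 8, 0], [0, 0, 0], 1]
    - [[0, 0, 0], [0, 0, 0], 1]

```text
time: 7.85
position: [0.5112, 0.011, 0.2232]
tool_rot: [3.127, -0.282, -0.001]
ft_force: [-0.0, 0.7, 0.8]
grip_width: 0.006
```

```bash
python3 -c "
from h import *
st();knob('7')"
```

```text
t 7.85 TCP fwd,left,z mm [  2.8  -2.9 223.2] heading -10.3 zax [-0.001 -0.001 -1.   ] force fwd,left,up [-0.1  0.7  0.8] grip 0.005575115253567058
scene conf 0.73 705 [164.8 238.2] [147 226] [181 251]
  at z=.225 fwd,left 8.883534952653557 -34.99484514707867
side conf 0.46 162 [301.4 145. ] [296 133] [305 160]
  at z=.225 fwd,left 15.897276830429686 -30.826264753761794
KNOB fwd,left,z [ 12.4 -34.8 224.8]
```

View pics/scene_7.png

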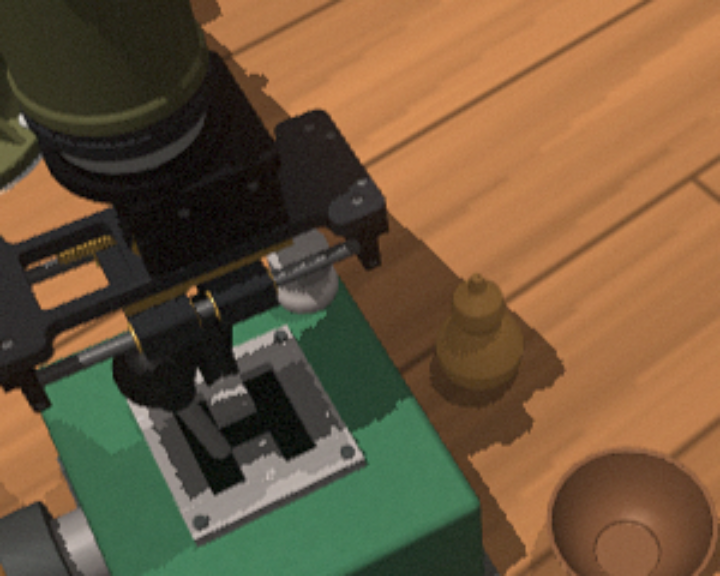

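>>> arm_command:
  motion:
    - [[0, 5, 0], [0, 0, 0], 1]
    - [[0, 4, 0], [0, 0, 0], 1]
    - [[0, 0, 0], [0, 0, 0], 1]

```text
time: 8.3
position: [0.5098, 0.0043, 0.2232]
tool_rot: [3.129, -0.278, -0.001]
ft_force: [-0.1, 1.8, -1.0]
grip_width: 0.008
```

```bash
python3 -c "
from h import *
st()"
```

```text
t 8.3 TCP fwd,left,z mm [  2.6  -9.8 223.2] heading -10.2 zax [-0.001 -0.    -1.   ] force fwd,left,up [-0.4  1.7 -1. ] grip 0.008213337680141507
```

>>> arm_command:
  motion:
    - [[0, 3, 0], [0, 0, 0], 1]
    - [[0, 2, 0], [0, 0, 0], 1]
    - [[0, 0, 0], [0, 0, 0], 1]

```text
time: 8.55
position: [0.5091, 0.0001, 0.2233]
tool_rot: [-3.129, 0.277, 0.001]
ft_force: [-0.1, 2.7, -1.7]
grip_width: 0.004
```

```bash
python3 -c "
from h import *
st();knob('8')"
```

```text
t 8.55 TCP fwd,left,z mm [  2.6 -14.1 223.3] heading -10.1 zax [-0.  0. -1.] force fwd,left,up [-0.6  2.7 -1.7] grip 0.004240568831695589
scene conf 0.84 720 [158.  241.8] [140 230] [175 254]
  at z=.225 fwd,left 9.755289615133044 -44.138414873093154
side conf 0.64 165 [299.6 142.6] [295 131] [304 159]
  at z=.225 fwd,left 16.319687446095745 -40.226570460308444
KNOB fwd,left,z [ 13.1 -43.9 224.8]
```

View pics/scene_8.png

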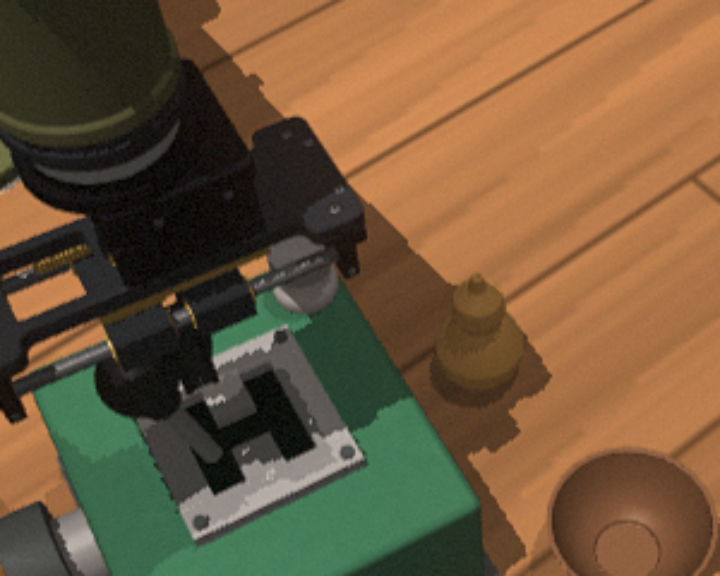

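>>> arm_command:
  motion:
    - [[0, 3, 0], [0, 0, 0], 1]
    - [[0, 0, 0], [0, 0, 0], 1]

```text
time: 8.92
position: [0.5086, -0.0026, 0.2233]
tool_rot: [-3.129, 0.277, 0.001]
ft_force: [0.1, 3.2, -2.6]
grip_width: 0.004
```

```bash
python3 -c "
from h import *
st()"
```

```text
t 8.92 TCP fwd,left,z mm [  2.6 -16.8 223.3] heading -10.1 zax [-0.     0.001 -1.   ] force fwd,left,up [-0.5  3.2 -2.6] grip 0.004144144797156419
```

>>> arm_command:
  motion:
    - [[0, -10, 0], [0, 0, 0], 1]
    - [[-5, -30, 0], [0, 0, 0], 1]
    - [[-10, -30, -20], [0, 0, 0], 1]
    - [[-30, 0, -25], [0, 0, 0], 1]
    - [[-30, 0, -25], [0, 0, 0], 1]
    - [[-30, 0, 0], [0, 0, 0], 1]
    - [[0, 0, 0], [0, 0, 0], 1]

```text
time: 9.5
position: [0.415, 0.086, 0.296]
tool_rot: [3.126, -0.272, 0.006]
ft_force: [0.2, -0.3, -0.7]
grip_width: 0.007
```

```bash
python3 -c "
from h import *
st();knob('9')"
```

```text
t 9.5 TCP fwd,left,z mm [-105.2   54.   296. ] heading -10.0 zax [ 0.003 -0.004 -1.   ] force fwd,left,up [ 0.3 -0.3 -0.7] grip 0.006817807418102745
scene conf 0.9 993 [157.5 237.8] [139 221] [175 254]
  at z=.225 fwd,left 3.946628739926044 -42.59939164357752
side conf 0.68 573 [306.4 143. ] [294 129] [318 159]
  at z=.225 fwd,left 5.683969574763472 -35.47228847599774
KNOB fwd,left,z [  2.9 -42.5 221.9]
```

View pics/scene_9.png

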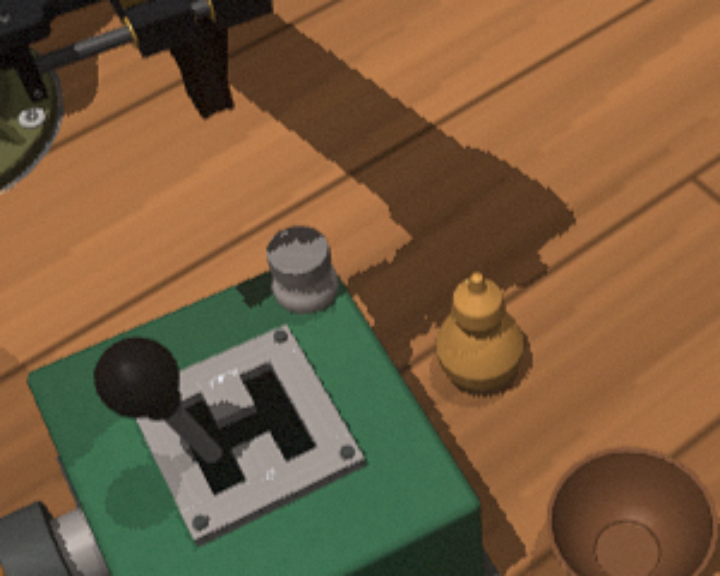

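View pics/side_9.png

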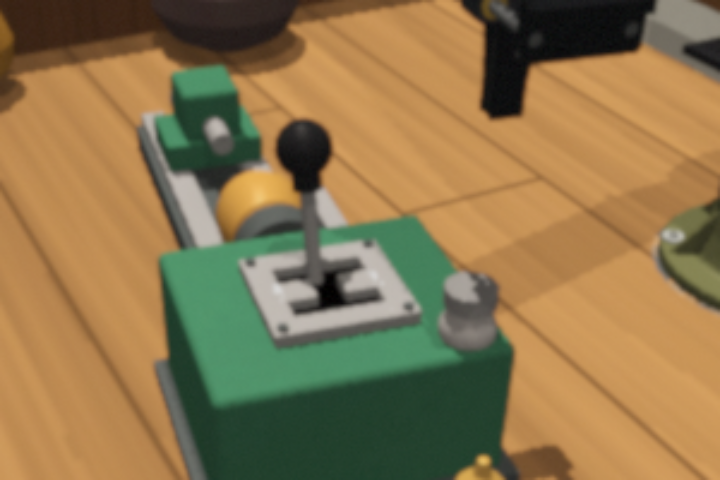

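The lever stands fully right in the cross channel: knob in scene at (157,238), 3 mm forward, 42 mm right, not lifted. Now I go behind it.

>>> arm_command:
  motion:
    - [[12, 32, 0], [0, 0, 0], 1]
    - [[20, 32, 0], [0, 0, 0], 1]
    - [[22, 33, 0], [0, 0, 0], 1]
    - [[0, 0, 0], [0, 0, 0], 1]
    - [[0, 0, 25], [0, 0, 0], 1]
    - [[0, 0, 25], [0, 0, 0], 1]
    - [[0, 0, 24], [0, 0, 0], 1]
    - [[0, 0, 0], [0, 0, 0], 1]

```text
time: 10.37
position: [0.4511, -0.021, 0.2141]
tool_rot: [-3.128, 0.279, 0.016]
ft_force: [-1.8, -0.8, -1.7]
grip_width: 0.003
```

```bash
python3 -c "
from h import *
st();knob('10')"
```

```text
t 10.37 TCP fwd,left,z mm [-50.8 -45.  214.1] heading -10.2 zax [-0.01   0.002 -1.   ] force fwd,left,up [-1.6 -1.1 -1.7] grip 0.003222052587002635
scene conf 0.65 1010 [157.5 237.5] [139 220] [174 254]
  at z=.225 fwd,left 3.484953087877394 -42.45849321479455
side conf 0.81 580 [307.  142.8] [295 129] [319 159]
  at z=.225 fwd,left 4.544204359846139 -35.88869087653808
KNOB fwd,left,z [  2.1 -42.4 222. ]
```

View pics/side_10.png

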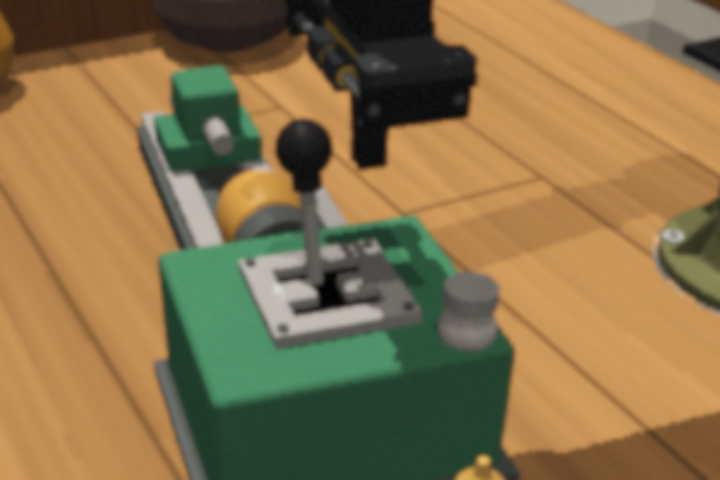

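>>> arm_command:
  motion:
    - [[0, 0, 0], [0, 0, 0], 1]
    - [[0, 0, 0], [0, 0, 0], 1]

```text
time: 10.73
position: [0.4547, -0.0205, 0.2209]
tool_rot: [3.129, -0.277, 0.004]
ft_force: [-0.5, 0.9, -0.5]
grip_width: 0.004
```

```bash
python3 -c "
from h import *
st()"
```

```text
t 10.73 TCP fwd,left,z mm [-47.3 -43.9 220.9] heading -10.1 zax [ 0.002 -0.    -1.   ] force fwd,left,up [-0.7  0.8 -0.5] grip 0.004376729809533757
```

>>> arm_command:
  motion:
    - [[8, 0, 0], [0, 0, 0], 1]
    - [[8, 0, 0], [0, 0, 0], 1]
    - [[8, 0, 0], [0, 0, 0], 1]
    - [[8, 0, 0], [0, 0, 0], 1]
    - [[8, 0, 0], [0, 0, 0], 1]
    - [[8, 0, 0], [0, 0, 0], 1]
    - [[8, 0, 0], [0, 0, 0], 1]
    - [[0, 0, 0], [0, 0, 0], 1]

```text
time: 11.4
position: [0.5101, -0.0305, 0.2189]
tool_rot: [-3.129, 0.277, 0.001]
ft_force: [-0.6, 0.8, -0.0]
grip_width: 0.005
```

```bash
python3 -c "
from h import *
st();knob('11')"
```

```text
t 11.4 TCP fwd,left,z mm [  9.  -44.  218.9] heading -10.1 zax [-0.     0.001 -1.   ] force fwd,left,up [-0.7  0.6 -0. ] grip 0.005287443039585659
scene conf 0.58 1006 [169.4 261.5] [152 245] [188 279]
  at z=.225 fwd,left 43.113760717211456 -42.31109448947334
side conf 0.68 520 [285.8 148.5] [274 135] [296 164]
  at z=.225 fwd,left 44.35035211945011 -25.833367304055233
KNOB fwd,left,z [ 39.4 -42.1 217.2]
```

View pics/side_11.png

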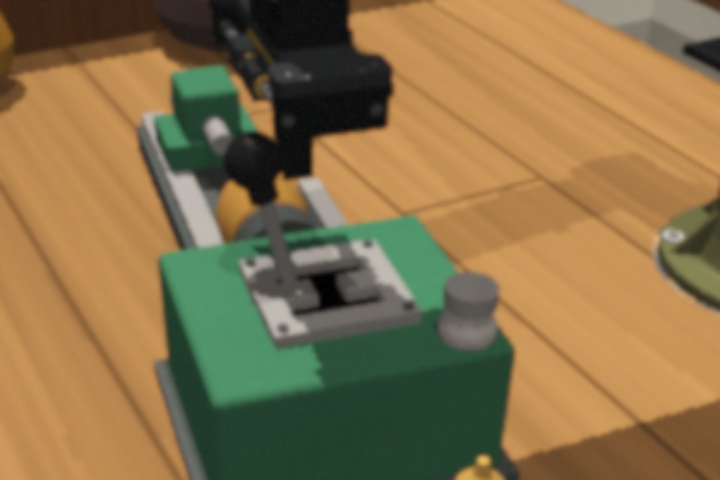

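It's going forward, with the knob at about 39 mm of 50 mm. I'll push gently until it meets the stop.

>>> arm_command:
  motion:
    - [[4, 0, 0], [0, 0, 0], 1]
    - [[4, 0, 0], [0, 0, 0], 1]
    - [[3, 0, 0], [0, 0, 0], 1]
    - [[0, 0, 0], [0, 0, 0], 1]
    - [[0, 0, 0], [0, 0, 0], 1]

```text
time: 12.02
position: [0.5194, -0.0322, 0.2192]
tool_rot: [-3.129, 0.277, 0.002]
ft_force: [-1.6, 1.2, -1.2]
grip_width: 0.006
```

```bash
python3 -c "
from h import *
st()"
```

```text
t 12.02 TCP fwd,left,z mm [ 18.4 -44.  219.2] heading -10.1 zax [-0.001  0.    -1.   ] force fwd,left,up [-1.8  0.9 -1.2] grip 0.0058916120447288466
```

>>> arm_command:
  motion:
    - [[3, 0, 0], [0, 0, 0], 1]
    - [[0, 0, 0], [0, 0, 0], 1]
    - [[0, 0, 0], [0, 0, 0], 1]

```text
time: 12.27
position: [0.522, -0.0326, 0.219]
tool_rot: [-3.129, 0.276, 0.003]
ft_force: [-3.7, 2.3, -3.4]
grip_width: 0.006
```

```bash
python3 -c "
from h import *
st()"
```

```text
t 12.27 TCP fwd,left,z mm [ 21. -44. 219.] heading -10.1 zax [-0.002  0.    -1.   ] force fwd,left,up [-4.1  1.6 -3.4] grip 0.006056040680421788
```

```bash
python3 -c "
from h import *
knob('12')"
```

```text
scene conf 0.87 1008 [172.7 268. ] [155 250] [191 285]
  at z=.225 fwd,left 53.41972966087568 -42.15401363232269
side conf 0.56 563 [281.  150.3] [269 136] [292 166]
  at z=.225 fwd,left 53.63894378636772 -21.77000635142102
KNOB fwd,left,z [ 48.1 -41.9 214.9]
```

View pics/side_12.png

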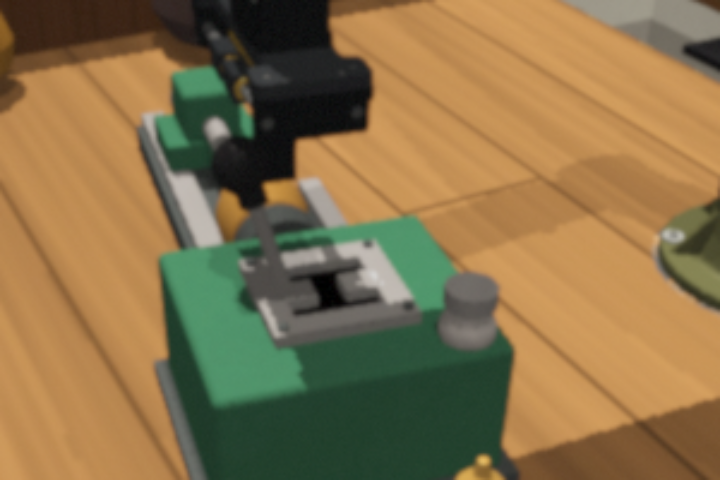

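View pics/scene_12.png

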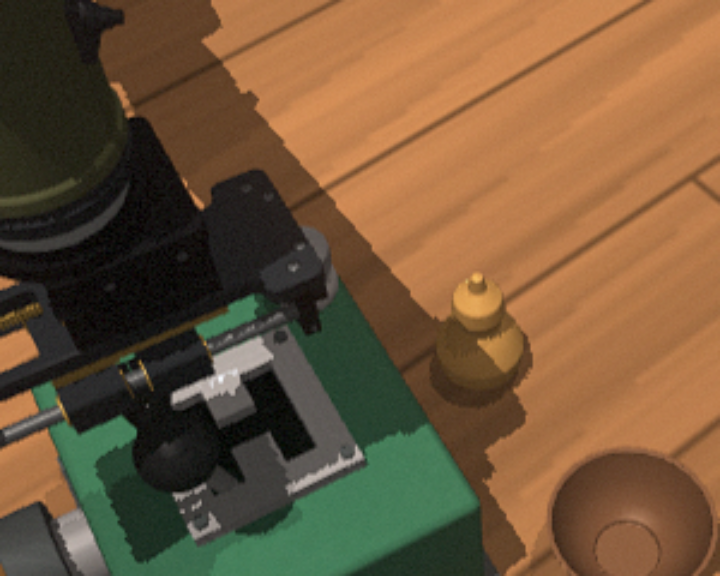

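>>> arm_command:
  motion:
    - [[2, 0, 0], [0, 0, 0], 1]
    - [[0, 0, 0], [0, 0, 0], 1]
    - [[0, 0, 0], [0, 0, 0], 1]

```text
time: 12.72
position: [0.5238, -0.0329, 0.2189]
tool_rot: [-3.129, 0.276, 0.004]
ft_force: [-5.5, 2.1, -4.3]
grip_width: 0.009
```

```bash
python3 -c "
from h import *
st()"
```

```text
t 12.72 TCP fwd,left,z mm [ 22.8 -43.9 218.9] heading -10.1 zax [-0.002  0.    -1.   ] force fwd,left,up [-5.7  1.1 -4.3] grip 0.008702618142456523
```

Force is climbing above the friction level, so it's at the stop. I'll back straight off, lift clear and inspect.

>>> arm_command:
  motion:
    - [[-8, 0, 0], [0, 0, 0], 1]
    - [[-20, 0, 0], [0, 0, 0], 1]
    - [[-25, 0, 0], [0, 0, 0], 1]
    - [[-20, 0, -20], [0, 0, 0], 1]
    - [[-15, -20, -30], [0, 0, 0], 1]
    - [[0, -30, -20], [0, 0, 0], 1]
    - [[0, 0, 0], [0, 0, 0], 1]
    - [[0, 0, 0], [0, 0, 0], 1]

```text
time: 13.38
position: [0.449, 0.0329, 0.2927]
tool_rot: [3.129, -0.272, 0.015]
ft_force: [0.3, -0.4, -0.5]
grip_width: 0.008
```

```bash
python3 -c "
from h import *
st();knob('13')
for n in ['scene','side']:
    C=cam(n)
    for t in ['tin_mid','gourd_mid','bowl_mid']:
        for r in models.search_frame(n,t)[:1]: print(n,t,np.round(C[1]@np.array(r['location'])+C[2],3))"
```

```text
t 13.38 TCP fwd,left,z mm [-62.3   7.7 292.7] heading -9.9 zax [ 0.009 -0.002 -1.   ] force fwd,left,up [ 0.3 -0.3 -0.5] grip 0.007523903260327825
scene conf 0.61 1046 [172.6 267.2] [154 250] [191 285]
  at z=.225 fwd,left 52.34955988624135 -41.95983109222274
side conf 0.91 557 [281.3 150. ] [269 136] [293 166]
  at z=.225 fwd,left 52.75168304438701 -22.702192096438758
KNOB fwd,left,z [ 47.5 -41.7 215.5]
scene tin_mid [0.448 0.097 0.163]
scene gourd_mid [0.503 0.195 0.05 ]
scene bowl_mid [0.658 0.192 0.02 ]
side tin_mid [0.449 0.11  0.156]
side gourd_mid [0.498 0.215 0.051]
side bowl_mid [0.667 0.162 0.022]
```

View pics/scene_13.png

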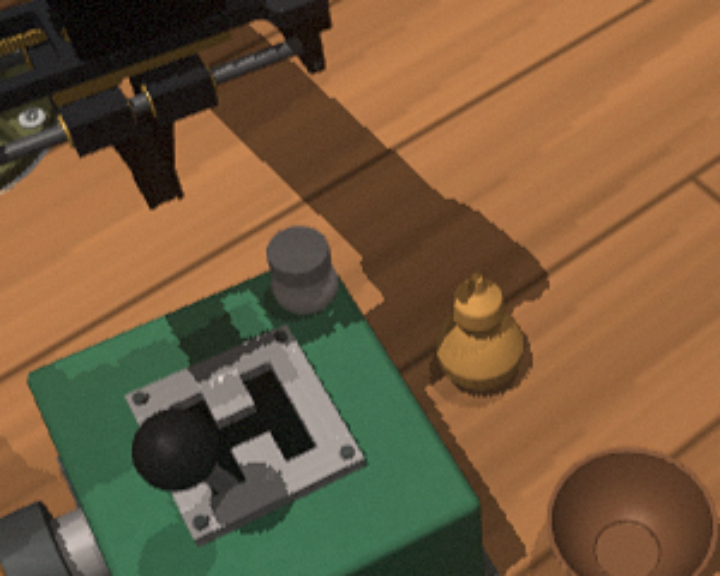

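View pics/side_13.png

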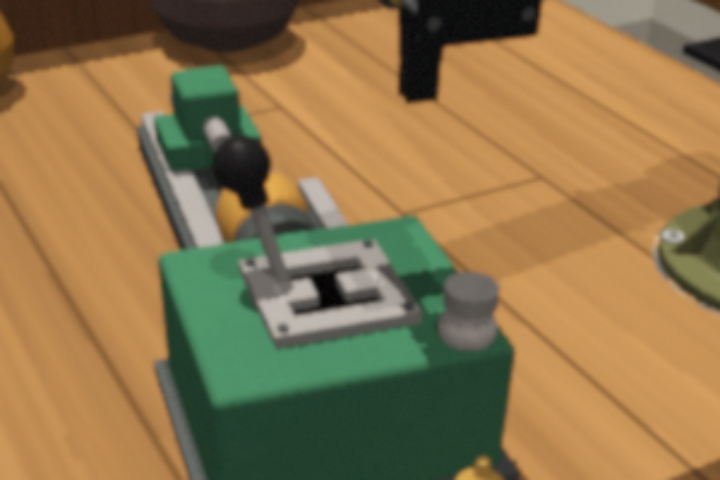

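The lever is at its stop and standing free (knob in scene at (173,267)), and the bystanders haven't moved. I'll let the arm settle, then hand in.

>>> arm_command:
  motion:
    - [[0, 0, 0], [0, 0, 0], 1]
    - [[0, 0, 0], [0, 0, 0], 1]
    - [[0, 0, 0], [0, 0, 0], 1]
    - [[0, 0, 0], [0, 0, 0], 1]

```text
time: 14.22
position: [0.4468, 0.0316, 0.2895]
tool_rot: [3.129, -0.277, 0.0]
ft_force: [-0.1, 1.1, 0.8]
grip_width: 0.007
```

```bash
python3 -c "
from h import *
st();print(ctrl.close_job())"
```

```text
t 14.22 TCP fwd,left,z mm [-64.2   6.  289.5] heading -10.1 zax [ 0. -0. -1.] force fwd,left,up [-0.3  1.1  0.8] grip 0.0067491282304905885
the job is handed in; nothing more can be done
None
```

The lathe lever now stands in the third slot (far right), and I handed the job in at about 14 s of the 50 s allowed. The job gives no verdict, so what follows is my own measurement.

With closed fingertips I made three pushes on the knob:
1. **Back:** out of slot one, where it leaned about 0.14 rad forward, into the cross channel.
2. **Right:** along the channel. The knob stopped about 42 mm right and 3 mm forward of the gate's centre.
3. **Forward:** until the push reached about 5.7 N, above the roughly 2 N of friction. I took that as the stop.

**Last checks:**
- **Lever position:** after backing off, the two views put the knob about 48 mm forward and 42 mm right of the gate's centre. That is about 0.23 rad forward and 0.20 rad right, past the required 0.205 and 0.15.
- **Bystanders:** the tin, gourd and bowl read within about 5 mm of their starting positions.
- **Robot:** the gripper was clear of everything, and forces on it were about 1 N.

**Disagreements:**
- **Knob height:** triangulation gave 215 mm, against about 220 mm from the geometry. Redoing the position at about 220 mm would put the knob roughly 50 mm forward, right at the stop.
- **Side camera:** it placed things about 7 mm further left than the scene camera did.
- **Knob lift:** I did not measure it directly. The vertical force never passed about 4.3 N in the readings, well under the 9 N spring, and the knob never read higher than expected.

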